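# Hang the tall cup to drain on the long peg

### The job

Two rinsed cups stand mouth-down on the wardrobe shelf. Hang the tall one mouth-down on the longer of the two leaning draining pegs: lower it over the peg, without dropping it, until the inside of its bottom rests on the peg's tip, then let go so that it hangs there on its own. Leave the squat cup standing where it is.

Things in the scene. Friction and masses are not known exactly. Their poses are not given: they have to be found in the camera images.
- tall_cup_center (a point): The tall teal ceramic cup, 100 mm high, standing mouth-down at the start. Round, no handle; outside diameter 58 mm at the closed end (on top), widening to 62 mm at the rim (below); wall 4 mm, bottom 6 mm thick; 0.15 to 0.3 kg. The point is on its axis half-way up (50 mm from the rim); z points along the axis from the mouth to the closed end, so the inside of the bottom is 44 mm from the point along +z.
- long_peg: The fixed stand with the longer draining peg: a perforated steel foot 100 x 100 x 4 mm, from which a round steel peg 16 mm in diameter with a round end rises 135 mm along its own length. Origin at the centre of the foot's underside, on the shelf; z up. The peg leans 20 degrees from vertical towards the stand's own -x, so along (-0.342, 0, 0.940) in the stand's frame. The other stand is the same, but its peg is only 80 mm long.
- long_peg_tip (a point): The very tip of the longer peg, 24 mm from the foot's centre towards the stand's -x and 131 mm above the shelf. Axes as for the stand.
- squat_cup_center (a point): The squat teal ceramic cup, also mouth-down: same diameters as the tall one but 62 mm high. The point is on its axis half-way up (31 mm from the rim). It stays where it is.
Mind the look-alikes: they are no part of the job. Leave any green look-alike of the part that bears tall_cup_center alone. Leave any orange look-alike of the part that bears squat_cup_center alone.

How it is judged:
On the way:
1. the tall cup is still held while the inside of its bottom comes within 15 mm of the long peg's tip (contact force between tall_cup and the fingers above 0.5 N and z of long_peg_tip in the frame of tall_cup_center between 0.029 and 0.052 m and x of long_peg_tip in the frame of tall_cup_center between -0.027 and 0.027 m and y of long_peg_tip in the frame of tall_cup_center between -0.027 and 0.027 m), for 0.1 s.
At the end, for the whole second after the job is handed in: The tall cup hangs at rest and let go on the long peg, mouth-down (its axis within 35 degrees of vertical), the peg's tip inside it and within 10 mm of the inside of its bottom; the squat cup stands within 20 mm of where it was (z of long_peg_tip in the frame of tall_cup_center between 0.034 and 0.052 m and x of long_peg_tip in the frame of tall_cup_center between -0.027 and 0.027 m and y of long_peg_tip in the frame of tall_cup_center between -0.027 and 0.027 m and angle between tall_cup_center's own z axis and vertical below 0.61 rad and contact force between tall_cup and long_peg above 0.2 N and linear speed of tall_cup below 0.03 m/s and distance of squat_cup_center from where it was at the start of the episode below 0.02 m and angle between squat_cup_center's own z axis and vertical below 0.17 rad); the robot touches nothing.
It fails at once if the squat cup is pushed more than 20 mm or tipped (distance of squat_cup_center from where it was at the start of the episode above 0.02 m or angle between squat_cup_center's own z axis and vertical above 0.35 rad).
It also fails if it takes over 48 s, if anything falls off the work surface, if the arm or the gripper's body presses on something with over 40 N, if the wrist force passes 120 N, or if a joint passes its speed limit or range.

### The arm

A 7-joint arm with a two-finger parallel gripper is mounted at the origin on the work surface. World frame = base frame: x ahead of the robot, y to its left, z up, the work surface at z = 0. Lengths are in m, angles in rad, forces in N, time in s.
With the tool pointing down it reaches from about 0.4 to 0.875 m from the base axis. Payload 19.3 kg.
Tool frame: the origin (TCP) lies on the centre line of the jaws, within the pads' length; the fingertips stand 14 mm ahead of it and the grasp point (between the pads) lies 5 mm behind it; z points along the fingers, y is the direction in which the jaws open and shut (so a half turn about z gives the same grasp; the last joint's range is limited). The gripper opens to 85 mm and grips with 20 to 120 N. Pads are 22 mm wide; open, the fingers measure 114 mm over their backs; the gripper's body (76 mm by 85 mm) begins 54 mm behind the grasp point. The pads swing forward as they close: fully open they stand 13 mm farther back than shut.
Start: joints at [-1.413, 0.521, -0.036, 1.599, 0.021, 1.021, -0.113], TCP at [0.141, 0.609, 0.245] pointing down, gripper open.
Joint ranges: [-2.91, 2.91], [-0.3, 2.13], [-1.5, 1.42], [0.17, 2.43], [-1.26, 4.41], [0.16, 1.93], [-2.52, 2.52]. Speed limits (rad/s): [1.89, 1.89, 2.39, 2.39, 3.01, 3.01, 3.01].

### API

Orientations are given as [roll, pitch, yaw] about the fixed x, y, z axes, in that order (R = Rz(yaw) Ry(pitch) Rx(roll)).
In Python, from workcell import sensors, viewer, ticket gives the robot as it stands.
- The arm moves only by the shell command python3 -m creep 'ROWS' [FORCE]. ROWS is JSON, a list of rows, each a list of 3 entries, a list of its own where there are three numbers: the shift along the world's x, y, z in cm, then the turn about the world's z in rad, then the finger opening in cm, from 0 to 8.54. In form: [[[x, y, z], roll, gripper], ...]. A call has 1 to 12 rows; each row shifts and turns the pose as measured when the row begins; what a row does not reach is not made up. A row lasts 1/12 s, in which the tool goes at most 41.7 mm and 7.16 degrees, less where a joint would pass 70% of its speed; a pose out of reach is approached as far as the arm can. A call with a gripper value outside its range is refused whole. The fingers move at their own pace and stop on an object; FORCE is the grip in N (left out, the last holds). Time passes only in rows, so rows that do not move let the fingers close. It gives the time, the measured TCP pose, the force and the opening at its end, in the units of the state.
- sensors.observe(): the state, without advancing time (a new reading comes with each control period).
- viewer.grab_frame(name): name is "scene" or "top" or "wrist"; returns (picture, depth): 420x560x3 uint8, blue, green, red; 420x560 float32, m along the optical axis (not along the pixel's ray), 0 where there is no reading.
- viewer.camera_info(name): a dict with "vertical_fov" (degrees; the focal length in pixels is half the picture's height over the tangent of half this angle, whatever the lens; pixels are square), "cx", "cy" (the principal point, pixels), "dist_coeffs" ([k1, k2, p1, p2, k3] as OpenCV has them; the pictures are not rectified), "world_from_camera" (4x4, takes a point from camera to world coordinates). Camera axes: x right, y down, z forward; pixel columns grow to the right and rows downward; lengths in m; the calibration is good to about 2 mm. A picture is of the moment at which its call begins: read the wrist's pose just before it. camera_info takes no time and is no camera call; for the wrist camera it gives the pose at the moment of the call.
- ticket.job_done(): hands the job in, once; it reports no verdict.
Trained networks look in the newest picture that a camera, given by its name, has taken for a name from the list of things; names that differ only in an ending like _2 or _b are one class to them, and where a whole thing is asked for, a point or a joint stands for the part that bears it (a point fixed in the world has none). Each returns a list of dicts, best first, with "score" (0 to 1); they miss things now and then, are a little off and sometimes report something else, mostly with a low value. They report only what shows in the picture. A call takes as long as a camera call. They do not tell look-alikes from the thing itself.
- viewer.search_frame(label, camera): "extent" ([left, top, width, height] in pixels, round what is visible of it).
- viewer.landmark_of(label, camera): "at" ([column, row] in pixels: a listed point, or the origin of a listed thing).
The state is a dict: "clock": time; "qpos": joint angles; "qd": joint speeds; "joint_efforts": joint torques, N m; "position": TCP position; "tool_rot": TCP orientation; "force": force on the tool from outside, world axes, zero at the start; "moment": the same for the moment, N m; "grip_width": finger opening in m.
Only numpy, scipy, OpenCV 4.12 (cv2) and the standard library are available. Lean on these libraries where they do the work, as an engineer would, in place of code of your own. Each camera call takes 0.05 s, during which the arm holds its last target. There are 200 camera calls.

## Working session

There is one attempt and no reset: what is moved stays moved. The work goes in short steps, Python scripts to look and compute and a shell command to move; the robot and the scene stay as the last step left them, time stands still between calls to the robot, and variables do not carry over. Pictures are saved under pics/ and viewed, about 8 in all and at most 12, crops included, and the job is handed in when it is done.

```bash
mkdir -p pics; cat > h.py <<'E'
import numpy as np, cv2
from workcell import sensors, viewer, ticket
def cam(n):
    i=viewer.camera_info(n); f=210/np.tan(np.radians(i["vertical_fov"])/2)
    K=np.array([[f,0,i["cx"]],[0,f,i["cy"]],[0,0,1.]])
    return K,np.array(i["dist_coeffs"],float),np.array(i["world_from_camera"])
def ray(n,px,c=None):
    K,d,T=c or cam(n)
    u=cv2.undistortPoints(np.array([[px]],float),K,d)[0,0]
    return T[:3,3],T[:3,:3]@np.array([u[0],u[1],1.])
def at_depth(n,px,z,c=None):
    o,r=ray(n,px,c); return o+r*z
def at_height(n,px,h,c=None):
    o,r=ray(n,px,c); return o+r*(h-o[2])/r[2]
def tri(rs):
    A=0;b=0
    for o,r in rs:
        r=r/np.linalg.norm(r);P=np.eye(3)-np.outer(r,r);A=A+P;b=b+P@o
    return np.linalg.solve(A,b)
E
python3 - <<'E'
from h import *
np.set_printoptions(precision=3,suppress=True)
for n in ["scene","top"]:
    p,d=viewer.grab_frame(n); cv2.imwrite(f"pics/{n}0.png",p); np.save(f"{n}0.npy",d)
    print(n,cam(n)[2][:3,3],cam(n)[2][:3,2])
    for l in ["tall_cup_center","long_peg","long_peg_tip","squat_cup_center"]:
        for q in viewer.landmark_of(l,n)[:3]:
            a=[int(v) for v in q["at"]]
            z=d[min(a[1],419),min(a[0],559)]
            print(l,np.round(q["at"]),round(q["score"],2),at_depth(n,q["at"],z))
print(sensors.observe()["clock"])
E
```

```text
scene [1.097 0.129 0.928] [-0.565 -0.129 -0.815]
tall_cup_center [366. 214.] 0.89 [0.496 0.193 0.097]
tall_cup_center [314. 216.] 0.89 [0.52  0.088 0.089]
long_peg [177. 275.] 0.94 [ 0.678 -0.17   0.005]
long_peg_tip [174. 237.] 0.62 [ 0.661 -0.162  0.135]
squat_cup_center [217. 186.] 0.85 [ 0.469 -0.14   0.059]
squat_cup_center [218. 150.] 0.63 [ 0.366 -0.169  0.061]
top [0.407 0.008 0.844] [ 0.148  0.011 -0.989]
tall_cup_center [198. 236.] 0.89 [0.46  0.184 0.099]
tall_cup_center [256. 224.] 0.81 [0.484 0.074 0.101]
long_peg [374. 148.] 0.61 [ 0.668 -0.172  0.003]
long_peg_tip [386. 134.] 0.76 [ 0.654 -0.166  0.133]
squat_cup_center [383. 301.] 0.7 [ 0.344 -0.171  0.062]
squat_cup_center [366. 246.] 0.69 [ 0.45  -0.14   0.062]
0.5
```

View pics/scene0.png

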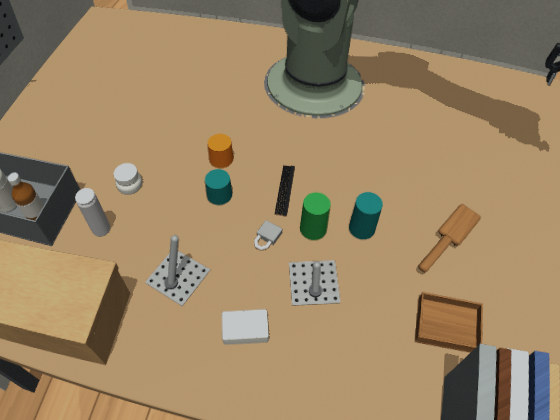

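View pics/top0.png

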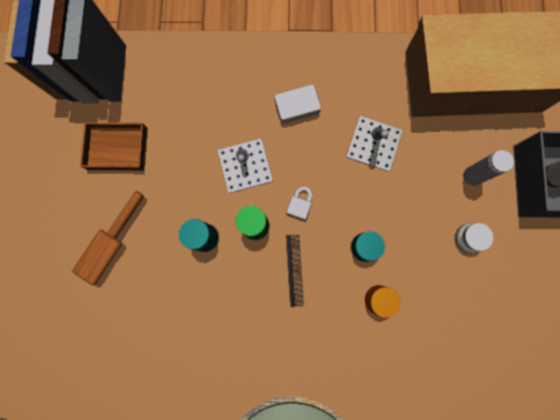

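The scene picture shows the tall teal cup at (366,215), with its green look-alike at (315,216). The squat teal cup is at (218,187), with its orange look-alike at (220,150). The long peg runs from (172,285) up to (174,238), and the short one stands at (316,280). In the top view the tall cup is at (195,234) and the long stand at (375,144). Next I'll measure both from depth and colour.

```bash
cat >> h.py <<'E'
def cloud(n,d,c=None):
    K,D,T=c or cam(n)
    v,u=np.mgrid[0:420,0:560]
    r=cv2.undistortPoints(np.stack([u,v],-1).reshape(-1,1,2).astype(float),K,D).reshape(420,560,2)
    P=np.dstack([r[...,0]*d,r[...,1]*d,d])
    return P@T[:3,:3].T+T[:3,3]
def disc(p,P,near,zr,R=.06):
    hsv=cv2.cvtColor(p,cv2.COLOR_BGR2HSV)
    m=(abs(hsv[...,0].astype(int)-90)<14)&(hsv[...,1]>120)&(P[...,2]>zr[0])&(P[...,2]<zr[1])&(np.hypot(P[...,0]-near[0],P[...,1]-near[1])<R)
    q=P[m]; (c,r)=cv2.minEnclosingCircle((q[:,:2]*1000).astype(np.float32))
    return np.array(c)/1000,r,np.median(q[:,2]),len(q),q.mean(0)
def pegfit(P,near,R=.07,ztop=.16):
    m=(P[...,2]>.03)&(P[...,2]<ztop)&(np.hypot(P[...,0]-near[0],P[...,1]-near[1])<R)
    q=P[m]; zs=np.arange(.035,.14,.015)
    return q,[np.r_[np.median(q[abs(q[:,2]-z)<.008],0),(abs(q[:,2]-z)<.008).sum()] for z in zs]
E
python3 - <<'E'
from h import *
np.set_printoptions(precision=4,suppress=True)
for n in ["scene","top"]:
    p=cv2.imread(f"pics/{n}0.png"); P=cloud(n,np.load(f"{n}0.npy"))
    print(n,"tall",disc(p,P,(.46,.19),(.09,.11)))
    print("squat",disc(p,P,(.45,-.14),(.055,.07)))
    q,s=pegfit(P,(.665,-.168)); print("zmax",q[:,2].max(),q[q[:,2].argmax()]); print(np.array(s))
    m=(P[...,2]>.001)&(P[...,2]<.012)&(np.hypot(P[...,0]-.67,P[...,1]+.17)<.09)
    hs=cv2.cvtColor(p,cv2.COLOR_BGR2HSV); m&=hs[...,1]<70
    print("foot",cv2.minAreaRect((P[m][:,:2]*1000).astype(np.float32)),m.sum())
for l in ["long_peg_tip","long_peg"]:
    print(l,tri([ray(n,viewer.landmark_of(l,n)[0]["at"]) for n in ["scene","top"]]))
print({k:np.round(v,3) for k,v in sensors.observe().items() if k in("clock","position","tool_rot","grip_width")}); print(cam("wrist")[2])
E
```

```text
scene tall (array([0.4671, 0.1963]), 30.939971923828125, np.float64(0.10049135442837331), 530, array([0.4705, 0.1949, 0.1   ]))
squat (array([ 0.4518, -0.1462]), 30.930238723754883, np.float64(0.06274484222068366), 431, array([ 0.4543, -0.1448,  0.0625]))
zmax 0.13624567405895516 [ 0.6604 -0.1636  0.1362]
[[ 0.696  -0.1705  0.0382 37.    ]
 [ 0.6905 -0.1703  0.0503 51.    ]
 [ 0.6855 -0.1686  0.0643 43.    ]
 [ 0.6807 -0.167   0.0808 51.    ]
 [ 0.6755 -0.1639  0.0944 51.    ]
 [ 0.6698 -0.1631  0.1104 55.    ]
 [ 0.663  -0.1615  0.1276 71.    ]
 [ 0.659  -0.1616  0.1332  8.    ]]
foot ((678.8309326171875, -170.05419921875), (102.76016235351562, 101.37203216552734), 71.6920394897461) 1640
top tall (array([0.4643, 0.1925]), 28.16596221923828, np.float64(0.0998552892092569), 685, array([0.4643, 0.1914, 0.0997]))
squat (array([ 0.4496, -0.1464]), 28.446792602539062, np.float64(0.06213062526715979), 646, array([ 0.4494, -0.1456,  0.0621]))
zmax 0.13323355752316024 [ 0.6565 -0.1625  0.1332]
[[ 0.69   -0.1688  0.0356  6.    ]
 [ 0.6851 -0.1662  0.0508  5.    ]
 [ 0.6766 -0.1645  0.0679  8.    ]
 [ 0.6751 -0.1628  0.0755  6.    ]
 [ 0.6694 -0.1609  0.0937  8.    ]
 [ 0.6627 -0.159   0.1093  7.    ]
 [ 0.6573 -0.1633  0.1284 58.    ]
 [ 0.6565 -0.1662  0.1329  5.    ]]
foot ((679.0419921875, -171.48524475097656), (100.8568344116211, 102.05799865722656), 71.70995330810547) 1853
long_peg_tip [ 0.6562 -0.1666  0.1262]
long_peg [ 0.6718 -0.1745 -0.0097]
{'clock': np.float64(0.7), 'position': array([0.141, 0.609, 0.245]), 'tool_rot': array([3.142, 0.   , 2.914]), 'grip_width': np.float64(0.085)}
[[ 0.2254  0.9215  0.3162  0.0607]
 [ 0.9743 -0.2131 -0.0732  0.6257]
 [-0.0001  0.3245 -0.9459  0.3747]
 [ 0.      0.      0.      1.    ]]
```

```bash
python3 -m creep '[[[2.3,-3,0],-0.01,8.5],[[2.3,-3,0],-0.01,8.5],[[2.3,-3,0],-0.01,8.5],[[2.3,-3,0],-0.01,8.5],[[2.3,-3,0],-0.01,8.5],[[2.3,-3,0],-0.01,8.5],[[2.3,-3,0],-0.01,8.5],[[2.3,-3,0],-0.01,8.5],[[2.3,-3,0],-0.01,8.5],[[2.3,-3,0],0,8.5],[[2.3,-3,0],0,8.5],[[0,0,0],0,8.5]]' 40
cat > w.py <<'E'
from h import *
import sys
np.set_printoptions(precision=4,suppress=True)
s=sensors.observe(); print(s["clock"],s["position"],s["tool_rot"])
c=cam("wrist"); p,d=viewer.grab_frame("wrist"); cv2.imwrite(f"pics/{sys.argv[1]}.png",p); np.save(sys.argv[1]+".npy",d)
P=cloud("wrist",d,c); np.save("P.npy",P)
E
python3 w.py w1; python3 - <<'E'
from h import *
P=np.load("P.npy"); p=cv2.imread("pics/w1.png"); print(disc(p,P,(.464,.193),(.09,.11)))
E
```

```text
clock: 1.7
position: [0.3988, 0.2626, 0.2458]
tool_rot: [3.138, -0.0, 2.825]
force: [0.3, -0.5, -0.2]
grip_width: 0.0849
1.7 [0.3988 0.2626 0.2458] [ 3.1376 -0.0005  2.8246]
(array([0.46508475, 0.19278775]), 28.95745849609375, np.float64(0.1007079609084513), 2693, array([0.46232469, 0.19426387, 0.10021465]))
```

View pics/w1.png

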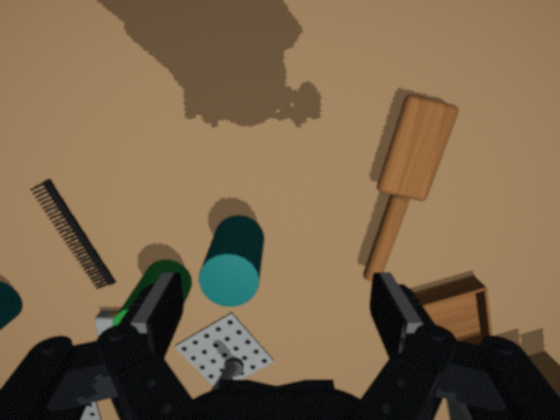

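The wrist view shows the teal cup at (230,280) with the green one to its left. The disc fit gives centre (0.465,0.193), top at z 0.100 and radius 29 mm, which agrees with the other cameras. Moving above it and down.

```bash
python3 -m creep '[[[2.2,-2.3,0],0,8.5],[[2.2,-2.3,0],0,8.5],[[2.2,-2.3,0],0,8.5],[[0,0,0],0,8.5],[[0,0,-2],0,8.5],[[0,0,-2],0,8.5],[[0,0,-2],0,8.5],[[0,0,-2],0,8.5],[[0,0,0],0,8.5]]'
```

```text
clock: 2.5
position: [0.465, 0.1991, 0.1648]
tool_rot: [3.13, 0.001, 2.832]
force: [-0.8, -0.9, -0.8]
grip_width: 0.0849
```

```bash
python3 -m creep '[[[0,-0.6,0],-0.01,8.5],[[0,0,0],0,8.5],[[0,0,-2],0,8.5],[[0,0,-2],0,8.5],[[0,0,-2],0,8.5],[[0,0,-2],0,8.5],[[0,0,-1.4],0,8.5],[[0,0,0],0,8.5]]'
```

```text
clock: 3.17
position: [0.4685, 0.197, 0.0763]
tool_rot: [3.12, 0.009, 2.822]
force: [0.2, 0.1, -0.9]
grip_width: 0.085
```

```bash
python3 -m creep '[[[0,0,0],0,4],[[0,0,0],0,4],[[0,0,0],0,4],[[0,0,0],0,4],[[0,0,0],0,4],[[0,0,0],0,4],[[0,0,0],0,4],[[0,0,0],0,4]]' 40
```

```text
clock: 3.83
position: [0.471, 0.1985, 0.0826]
tool_rot: [3.115, 0.013, 2.822]
force: [-0.7, 0.7, -2.4]
grip_width: 0.0576
```

```bash
python3 -m creep '[[[0,0,2],0,4],[[0,0,4],0,4],[[0,0,4],0,4],[[0,0,4],0,4],[[0,0,0],0,4]]' 60; python3 w.py w2
```

```text
clock: 4.25
position: [0.4686, 0.1971, 0.2264]
tool_rot: [3.12, 0.009, 2.822]
force: [1.6, 0.4, -0.8]
grip_width: 0.057
4.25 [0.4686 0.1971 0.2264] [3.1196 0.009  2.8218]
```

View pics/w2.png

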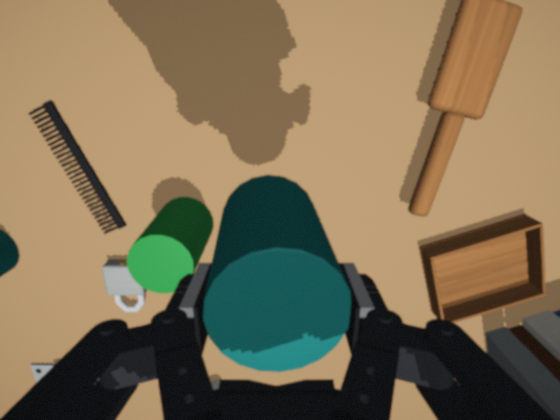

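The cup is held at about (275,300), upright between the pads. I'll measure where it sits in the hand.

```bash
cat > cup.py <<'E'
from h import *
np.set_printoptions(precision=4,suppress=True)
s=sensors.observe(); x,y,z=s["position"]; print(s["clock"],s["position"],s["tool_rot"])
for n in ["top","scene","wrist"]:
    c=cam(n); p,d=viewer.grab_frame(n); P=cloud(n,d,c)
    hs=cv2.cvtColor(p,cv2.COLOR_BGR2HSV)
    m=(abs(hs[...,0].astype(int)-90)<14)&(hs[...,1]>100)&(np.hypot(P[...,0]-x,P[...,1]-y)<.06)&(P[...,2]>z-.12)&(P[...,2]<z+.06)
    if m.sum()<200: print(n,"few",m.sum()); continue
    q=P[m]; zt=np.percentile(q[:,2],97); out=[n,"ztop",round(zt,4),"zmin",round(np.percentile(q[:,2],1),4)]
    print(*out)
    # fit cone: axis point+tilt, radius 31-2*h/50.. least squares on side points, plane on top
    from scipy.optimize import least_squares
    def res(v):
        a=np.array([v[3],v[4],1.]);a/=np.linalg.norm(a)
        w=q-np.array([v[0],v[1],v[2]]); h=w@a; r=np.linalg.norm(w-np.outer(h,a),axis=1)
        side=r-(.030-.02*h)     # h from centre of cup, cone
        top=h-.05
        return np.where(r<.0275,top,np.where(abs(side)<abs(top),side,top))
    f=least_squares(res,[x,y,zt-.05,0,0],loss="soft_l1",f_scale=.001)
    print("  centre",f.x[:3],"tilt",f.x[3:],"rms",np.sqrt(np.mean(res(f.x)**2)),len(q),"minus TCP",f.x[:3]-s["position"])
E
python3 cup.py
```

```text
4.3 [0.4677 0.1968 0.2235] [3.1214 0.0074 2.8222]
top ztop 0.2531 zmin 0.1673
  centre [0.4635 0.1971 0.1953] tilt [0.0057 0.0255] rms 0.0018746058179320156 287 minus TCP [-0.0042  0.0003 -0.0282]
scene ztop 0.2465 zmin 0.1505
  centre [0.4636 0.1932 0.1891] tilt [0.5237 0.1111] rms 0.014139497293283823 1411 minus TCP [-0.0041 -0.0036 -0.0344]
wrist ztop 0.2439 zmin 0.1569
  centre [0.4634 0.1938 0.1926] tilt [0.0179 0.0351] rms 0.0016353770729773697 21535 minus TCP [-0.0043 -0.003  -0.031 ]
```

```bash
python3 -m creep '[[[0,0,2.5],0,4],[[1.9,-3.3,0.2],0,4],[[1.9,-3.3,0.2],0,4],[[1.9,-3.3,0.1],0,4],[[1.9,-3.3,0],0,4],[[1.9,-3.3,0],0,4],[[1.9,-3.3,0],0,4],[[1.9,-3.3,0],0,4],[[1.9,-3.3,0],0,4],[[1.9,-3.3,0],0,4],[[1,-2,0],0,4],[[0,0,0],0,4]]'; python3 cup.py
```

```text
clock: 5.45
position: [0.6434, -0.1365, 0.2274]
tool_rot: [-3.141, -0.027, 2.832]
force: [0.4, -0.2, -1.9]
grip_width: 0.0569
5.45 [ 0.6434 -0.1365  0.2274] [-3.1406 -0.0268  2.8324]
top ztop 0.2516 zmin 0.1642
  centre [ 0.6388 -0.1373  0.1995] tilt [0.0021 0.0007] rms 0.003046272357068216 1188 minus TCP [-0.0047 -0.0008 -0.0279]
scene ztop 0.2523 zmin 0.1527
  centre [ 0.6356 -0.1419  0.1849] tilt [0.483  0.4817] rms 0.01421597061126509 1108 minus TCP [-0.0078 -0.0054 -0.0425]
wrist ztop 0.252 zmin 0.1644
  centre [ 0.6387 -0.1349  0.2001] tilt [0.0525 0.0422] rms 0.001956375473919072 21744 minus TCP [-0.0048  0.0016 -0.0273]
```

```bash
python3 -m creep '[[[1.7,-1.6,0.4],0,4],[[1.7,-1.6,0.4],0,4],[[0,0,0],0,4]]'; python3 cup.py; python3 - <<'E'
from h import *
a,_=viewer.grab_frame("scene"); b,_=viewer.grab_frame("wrist")
cv2.imwrite("pics/s3.png",np.hstack([cv2.resize(a[150:330,80:280],None,fx=2,fy=2),cv2.resize(b,None,fx=.7,fy=.7)[:294].copy() if 0 else cv2.copyMakeBorder(cv2.resize(b,None,fx=.7,fy=.7),0,66,0,0,cv2.BORDER_CONSTANT)]))
E
```

```text
clock: 5.85
position: [0.6764, -0.1576, 0.2345]
tool_rot: [3.138, -0.032, 2.844]
force: [0.3, -0.5, -1.6]
grip_width: 0.0569
5.85 [ 0.6764 -0.1576  0.2345] [ 3.1378 -0.0322  2.8435]
top ztop 0.2593 zmin 0.1671
  centre [ 0.6721 -0.1583  0.207 ] tilt [0.0049 0.0015] rms 0.0038192630403296466 1568 minus TCP [-0.0043 -0.0007 -0.0275]
scene ztop 0.2584 zmin 0.1591
  centre [ 0.6628 -0.1581  0.187 ] tilt [1.1027 0.4052] rms 0.01193490811373747 1069 minus TCP [-0.0136 -0.0005 -0.0475]
wrist ztop 0.2585 zmin 0.1716
  centre [ 0.6719 -0.1569  0.2067] tilt [0.0026 0.0008] rms 0.0016495893014524042 21611 minus TCP [-0.0045  0.0007 -0.0278]
```

View pics/s3.png

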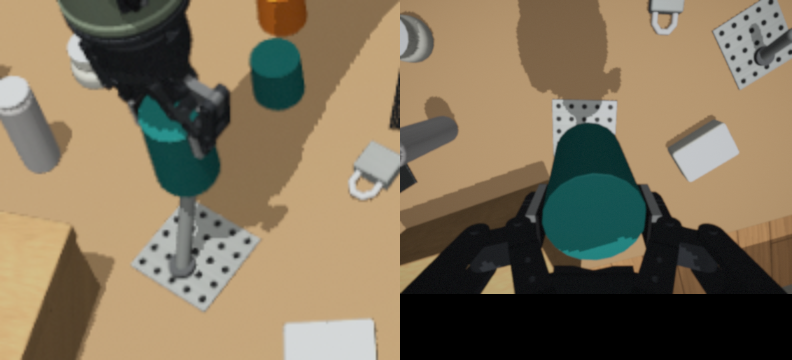

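The scene crop shows the cup above the peg, rim over the tip. The top and wrist fits agree on centre (0.672,-0.158), upright. It needs to go about 11 mm in -y before lowering.

```bash
python3 -m creep '[[[0.1,-1.1,0],0,4],[[0,0,0],0,4],[[0,0,0],0,4]]'; python3 cup.py | grep -v scene
```

```text
clock: 6.35
position: [0.675, -0.1655, 0.2348]
tool_rot: [3.136, -0.034, 2.847]
force: [0.5, 0.8, -1.0]
grip_width: 0.0577
6.35 [ 0.675  -0.1655  0.2348] [ 3.1362 -0.0337  2.8468]
top ztop 0.2597 zmin 0.1666
  centre [ 0.6707 -0.1662  0.2073] tilt [0.0049 0.0014] rms 0.0036049110018271996 1594 minus TCP [-0.0043 -0.0007 -0.0276]
  centre [ 0.6678 -0.162   0.1943] tilt [0.5633 0.3193] rms 0.01627975333531948 1071 minus TCP [-0.0073  0.0035 -0.0406]
wrist ztop 0.2594 zmin 0.1721
  centre [ 0.6712 -0.1683  0.2076] tilt [0.0552 0.0365] rms 0.0012293412116081417 21669 minus TCP [-0.0039 -0.0028 -0.0272]
```

```bash
python3 -m creep '[[[0.2,-0.2,-1],0,4],[[0,0,-1.5],0,4],[[0,0,-1.5],0,4],[[0,0,-1.5],0,4],[[0,0,0],0,4]]'; python3 cup.py | grep -v scene
```

```text
clock: 6.92
position: [0.6775, -0.1676, 0.1761]
tool_rot: [3.136, -0.032, 2.847]
force: [-0.6, -0.1, -2.2]
grip_width: 0.0572
6.9167 [ 0.6775 -0.1676  0.1761] [ 3.136  -0.0322  2.847 ]
top ztop 0.2012 zmin 0.1099
  centre [ 0.674  -0.1675  0.1488] tilt [0.0001 0.    ] rms 0.0031991640567606053 1232 minus TCP [-0.0035  0.0001 -0.0272]
  centre [ 0.6657 -0.1625  0.1336] tilt [0.5255 0.4828] rms 0.013805947040752404 908 minus TCP [-0.0118  0.0051 -0.0425]
wrist ztop 0.2035 zmin 0.115
  centre [ 0.6749 -0.1704  0.1517] tilt [0.0508 0.0363] rms 0.0015414383634908405 21693 minus TCP [-0.0026 -0.0028 -0.0243]
```

```bash
python3 -m creep '[[[-0.1,0,-1.2],0,4],[[0,0,-1.2],0,4],[[0,0,-1.2],0,4],[[0,0,-0.5],0,4],[[0,0,0],0,4]]'; python3 cup.py | grep -v scene
```

```text
clock: 7.48
position: [0.6789, -0.1684, 0.1372]
tool_rot: [3.135, -0.024, 2.847]
force: [-0.1, 1.0, -1.7]
grip_width: 0.0568
7.4833 [ 0.6789 -0.1684  0.1372] [ 3.1351 -0.0239  2.8468]
top ztop 0.1619 zmin 0.0686
  centre [ 0.6743 -0.1693  0.1094] tilt [0.0412 0.0281] rms 0.003025957585413256 905 minus TCP [-0.0046 -0.001  -0.0279]
  centre [ 0.6664 -0.1704  0.0909] tilt [1.1229 0.424 ] rms 0.011117234460713074 843 minus TCP [-0.0126 -0.002  -0.0463]
wrist ztop 0.1628 zmin 0.0737
  centre [ 0.6757 -0.1709  0.1111] tilt [0.045 0.038] rms 0.001588049017247319 21690 minus TCP [-0.0032 -0.0026 -0.0262]
```

```bash
python3 -m creep '[[[-0.3,0,-0.5],0,4],[[-0.1,0,-0.6],0,4],[[0,0,-0.4],0,4],[[0,0,0],0,4]]'
```

```text
clock: 7.97
position: [0.6758, -0.1688, 0.124]
tool_rot: [3.135, -0.02, 2.847]
force: [0.0, -0.0, -2.4]
grip_width: 0.057
```

```bash
python3 -m creep '[[[0,0,-0.3],0,4],[[0,0,-0.3],0,4]]'; python3 cup.py | grep -v scene
```

```text
clock: 8.13
position: [0.676, -0.1689, 0.118]
tool_rot: [3.135, -0.019, 2.847]
force: [0.3, -0.4, -1.9]
grip_width: 0.0571
8.1333 [ 0.676  -0.1689  0.118 ] [ 3.1346 -0.0191  2.8467]
top ztop 0.1427 zmin 0.0521
  centre [ 0.6718 -0.1697  0.0903] tilt [0.0172 0.014 ] rms 0.0028753710229767098 751 minus TCP [-0.0042 -0.0008 -0.0278]
  centre [ 0.6666 -0.1602  0.081 ] tilt [0.6385 0.2906] rms 0.014876935801279896 800 minus TCP [-0.0094  0.0087 -0.0371]
wrist ztop 0.1421 zmin 0.0532
  centre [ 0.6727 -0.1713  0.0905] tilt [0.0364 0.0407] rms 0.0015787714753400487 21628 minus TCP [-0.0033 -0.0025 -0.0276]
```

About 3–4 mm remain, so I'll lower in small steps until the force shows contact.

```bash
python3 -m creep '[[[0,0,-0.2],0,4],[[0,0,-0.15],0,4]]'; python3 -m creep '[[[0,0,-0.15],0,4]]'; python3 -m creep '[[[0,0,-0.15],0,4]]'
```

```text
clock: 8.45
position: [0.6765, -0.1689, 0.115]
tool_rot: [3.134, -0.018, 2.847]
force: [0.9, 0.2, 1.7]
grip_width: 0.0567
clock: 8.53
position: [0.6767, -0.169, 0.1142]
tool_rot: [3.134, -0.018, 2.847]
force: [-10.3, 3.0, 26.7]
grip_width: 0.0568
clock: 8.62
position: [0.6768, -0.169, 0.1142]
tool_rot: [3.134, -0.017, 2.847]
force: [-12.7, 4.7, 28.1]
grip_width: 0.057
```

Contact came at the expected height: the cup centre is at about 0.087 and the force is 28 N. I'll ease off slightly, then open.

```bash
python3 -m creep '[[[-0.1,0,0.05],0,4],[[0,0,0],0,4]]'; python3 -m creep '[[[0,0,0],0,6.2],[[0,0,0],0,6.6],[[0,0,0],0,7],[[0,0,0],0,7.6],[[0,0,0],0,8.2],[[0,0,0],0,8.5],[[0,0,0],0,8.5]]' ; python3 cup.py | grep -v scene;  python3 - <<'E'
from h import *
a,_=viewer.grab_frame("scene"); b,_=viewer.grab_frame("wrist")
cv2.imwrite("pics/s4.png",np.hstack([cv2.resize(a[150:330,80:280],None,fx=2,fy=2),cv2.copyMakeBorder(cv2.resize(b,None,fx=.7,fy=.7),0,66,0,0,cv2.BORDER_CONSTANT)]))
E
```

```text
clock: 8.78
position: [0.6762, -0.169, 0.1156]
tool_rot: [3.134, -0.016, 2.847]
force: [-0.2, 0.3, -0.9]
grip_width: 0.0568
clock: 9.37
position: [0.676, -0.1691, 0.1151]
tool_rot: [3.134, -0.016, 2.847]
force: [-0.3, -0.4, -0.5]
grip_width: 0.0851
9.3667 [ 0.676  -0.1691  0.1151] [ 3.134  -0.0165  2.8466]
top ztop 0.139 zmin 0.0494
  centre [ 0.6722 -0.1694  0.0871] tilt [0.0301 0.0286] rms 0.0021319363093279544 771 minus TCP [-0.0038 -0.0003 -0.028 ]
  centre [ 0.6675 -0.1649  0.0876] tilt [0.4775 0.047 ] rms 0.010715611091203302 874 minus TCP [-0.0085  0.0042 -0.0274]
wrist ztop 0.139 zmin 0.05
  centre [ 0.6733 -0.1708  0.0876] tilt [0.0285 0.0302] rms 0.00121806099021914 21164 minus TCP [-0.0027 -0.0017 -0.0274]
```

View pics/s4.png

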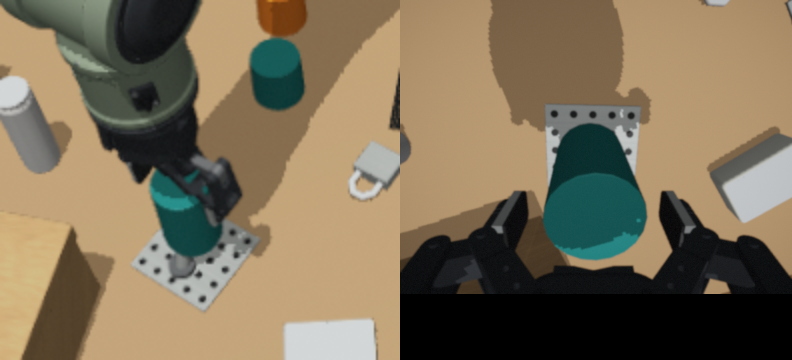

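The fingers are clear on both sides and the cup hangs upright at (190,205) in the crop. Its centre sits at z 0.087, the height expected for resting on the tip. Retreating straight up.

```bash
python3 -m creep '[[[0,0,1],0,8.5],[[0,0,1.5],0,8.5],[[0,0,2],0,8.5],[[0,0,2.5],0,8.5],[[0,0,3],0,8.5],[[0,0,3],0,8.5],[[0,0,3],0,8.5],[[-3,2,0],0,8.5],[[-3,2,0],0,8.5],[[-3,2,0],0,8.5],[[0,0,0],0,8.5],[[0,0,0],0,8.5]]'; python3 - <<'E'
from h import *
np.set_printoptions(precision=4,suppress=True)
for i in range(2):
  for n in ["scene","top"]:
    c=cam(n);p,d=viewer.grab_frame(n); P=cloud(n,d,c)
    for nm,a in [("tall",((.672,-.17),(.12,.16))),("squat",((.45,-.14),(.055,.07)))]:
        try: print(n,nm,disc(p,P,*a))
        except Exception as e: print(n,nm,"hidden")
    if n=="scene": cv2.imwrite("pics/s5.png",cv2.resize(p[100:340,60:360],None,fx=2,fy=2))
print(sensors.observe()["clock"],sensors.observe()["force"])
E
```

```text
clock: 10.62
position: [0.5816, -0.1081, 0.2918]
tool_rot: [3.133, -0.009, 2.845]
force: [1.2, 0.1, 0.5]
grip_width: 0.0852
scene tall (array([ 0.6749, -0.1653]), 29.582767486572266, np.float64(0.13768119503556653), 707, array([ 0.6783, -0.1635,  0.1364]))
scene squat (array([ 0.4522, -0.1456]), 29.495563507080078, np.float64(0.06272772464062237), 415, array([ 0.4547, -0.1441,  0.0624]))
top tall (array([0., 0.]), 0.0, np.float64(nan), 0, array([nan, nan, nan]))
top squat (array([ 0.4495, -0.1461]), 28.373992919921875, np.float64(0.062196016826962186), 633, array([ 0.4497, -0.1451,  0.0621]))
scene tall (array([ 0.6754, -0.1653]), 28.999128341674805, np.float64(0.1377309178306716), 712, array([ 0.6784, -0.1633,  0.1363]))
scene squat (array([ 0.4533, -0.1455]), 29.63996696472168, np.float64(0.06273909951191431), 418, array([ 0.455 , -0.1442,  0.0624]))
top tall (array([ 0.6504, -0.1498]), 9.999999747378752e-05, np.float64(0.12181005098638698), 1, array([ 0.6504, -0.1498,  0.1218]))
top squat (array([ 0.4494, -0.1465]), 28.563095092773438, np.float64(0.06203016486733187), 630, array([ 0.4498, -0.1454,  0.062 ]))
10.8167 [-0.7342 -0.4629 -0.2211]
  return _methods._mean(a, axis=axis, dtype=dtype,
  ret = ret.dtype.type(ret / rcount)
h.py:30: RuntimeWarning: Mean of empty slice.
  return np.array(c)/1000,r,np.median(q[:,2]),len(q),q.mean(0)
  ret = um.true_divide(
```

View pics/s5.png

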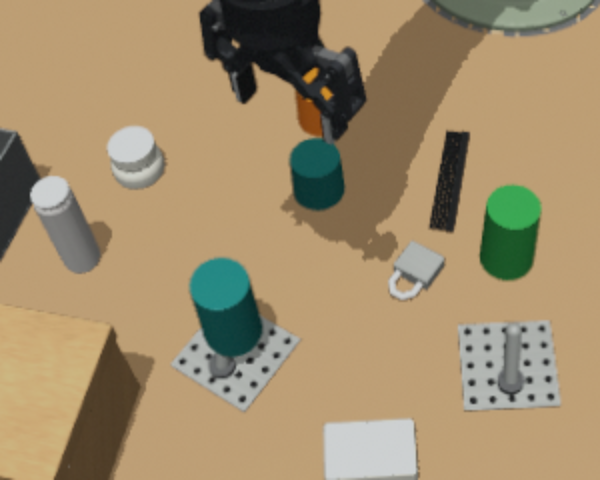

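The picture shows the tall cup at (225,305) hanging mouth-down on the long peg, with its rim clear of the foot. The squat cup stands where it was at (317,175), and the arm is clear of everything.

```bash
python3 -c "
from workcell import ticket; print(ticket.job_done())"
```

```text
the job is handed in; nothing more can be done
None
```

The tall teal cup now hangs mouth-down on the longer peg, let go and on its own, and the job is handed in at about 10.8 s of the 48 s allowed. I gripped the cup at 40 N, rising to 60 N for the lift. I then lowered it over the peg until the force rose to about 28 N, eased off, opened the fingers and backed away.

**Last checks on the tall cup:**
- The scene camera saw its top at z ≈ 0.138 m in two frames, and its position repeated to within 1 mm.
- Just after release its centre was at z ≈ 0.087 m, which puts the inside of the bottom on the peg tip. It was tilted no more than about 2.5°.

**Squat cup:** it moved less than about 2 mm, which is within the measuring noise. The look-alikes were not touched.

**What failed or disagreed:**
- The cone fit from the scene camera was unusable, so I ignored it and used the top and wrist cameras. Those two differed by up to about 3 mm and 0.05 rad.
- In the final check the arm hid the tall cup from the top camera, so that result rests on the scene camera alone.
- The tool drifted a few millimetres and up to 0.03 rad during the moves; I corrected the position each time, but the interface gave no way to correct the tilt.

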